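Pack the heel-fitting caddy

TASK

Pack the caddy for fitting and finishing a pair of high-heeled shoes: stand one tall block heel upright in each bay of the two-bay bin, set the small polish tin flat in the middle well of the bin with the tacks, and lay the brush, bristles down, lengthwise in the middle of the undivided bin. Leave the two low heels and the wide tin where they lie.

Things in the scene. Friction and masses are not known exactly. Their poses are not given: they have to be found in the camera images.
- heel_1: TALL stacked block heel, brown wooden layers, black rubber underside, 48 mm high. D-shaped in plan, 52 mm long (x, -26 to +26 mm) by 46 mm wide (y): flat face at -x, half-round back at +x, parallel sides from x = -26 to +3 mm. Origin: centre of the underside, z up. 80 g, loose.
- heel_2: TALL stacked block heel, brown wooden layers, black rubber underside, 48 mm high. D-shaped in plan, 52 mm long (x, -26 to +26 mm) by 46 mm wide (y): flat face at -x, half-round back at +x, parallel sides from x = -26 to +3 mm. Origin: centre of the underside, z up. 80 g, loose. Interchangeable with heel_1.
- tin: Small round steel polish tin, 54 mm diameter, 32 mm high, darker lid band. Origin: centre of the underside. 90 g, loose.
- brush: Shoe polishing brush lying bristles down: light wooden back 100 mm (x) by 38 mm (y) and 18 mm thick over a black rigid bristle block 88 x 30 mm, 18 mm high; 36 mm high in all. Origin: centre of the underside, z up. 80 g, loose.
- bin_twin: White bin fixed in the caddy, 80 (x) by 168 mm (y), 18 mm high, walls and floor 4 mm. Origin: centre of its underside, 6 mm above the bench, z up. A cross wall at y = 0 makes two bays, each 72 (x) by 78 mm (y), centred at y = +41 and -41 mm. The 3 bins stand 88 mm apart along their x, in any order, on a wooden tray (282 x 190 mm, rim 16 mm high).
- bin_well: White bin fixed in the caddy, 80 (x) by 168 mm (y), 18 mm high, walls and floor 4 mm. Origin: centre of its underside, 6 mm above the bench, z up. Cross walls at y = +41 and -41 mm leave a middle well of 72 (x) by 78 mm (y); the narrow end cells hold brass tacks. The 3 bins stand 88 mm apart along their x, in any order, on a wooden tray (282 x 190 mm, rim 16 mm high).
- bin_long: White bin fixed in the caddy, 80 (x) by 168 mm (y), 18 mm high, walls and floor 4 mm. Origin: centre of its underside, 6 mm above the bench, z up. Undivided: one trough of 72 (x) by 160 mm (y). The 3 bins stand 88 mm apart along their x, in any order, on a wooden tray (282 x 190 mm, rim 16 mm high).
- low_1: Look-alike that does not belong: block heel with the same D-shaped plan as the tall ones (52 x 46 mm) but LOW, only 18 mm high. Origin: centre of the underside. Loose, must stay where it is.
- low_2: Look-alike that does not belong: block heel with the same D-shaped plan as the tall ones (52 x 46 mm) but LOW, only 18 mm high. Origin: centre of the underside. Loose, must stay where it is.
- wide_tin: Look-alike that does not belong: steel tin like the small one and as high (32 mm), but 82 mm in diameter. Origin: centre of the underside. 200 g, loose, must stay where it is.
Mind the look-alikes: they are no part of the job. Leave any blue or green look-alike of the heel_2 alone.

How it is judged:
By the outcome, as a careful person would: the job done as asked, in the order asked, and still so for the second after the job is handed in, with the robot touching nothing.
It also fails if it takes over 96 s, if anything falls off the work surface, if the arm or the gripper's body presses on something with over 40 N, if the wrist force passes 120 N, or if a joint passes its speed limit or range.

ROBOT

A 6-joint arm with a two-finger parallel gripper is mounted at the origin on the work surface. World frame = base frame: x ahead of the robot, y to its left, z up, the work surface at z = 0. Lengths are in m, angles in rad, forces in N, time in s.
With the tool pointing down it reaches from about 0.325 to 1 m from the base axis. Payload 5.1 kg.
Tool frame: the origin (TCP) lies at the very end of the fingers, on their centre line; the grasp point (between the pads) lies 19 mm behind it (manip.tcp_to_grasp is the distance from the TCP to the grasp point, in m); z points along the fingers, y is the direction in which the jaws open and shut (so a half turn about z gives the same grasp; the last joint's range is limited). The gripper opens to 85 mm and grips with 20 to 120 N. Pads are 22 mm wide; open, the fingers measure 114 mm over their backs; the gripper's body (76 mm by 85 mm) begins 54 mm behind the grasp point. The pads swing forward as they close: fully open they stand 13 mm farther back than shut.
Start: joints at [-1.317, 0.124, 1.65, -0, 1.367, -0.083], TCP at [0.215, -0.613, 0.231] pointing down, gripper open.
Joint ranges: [-2.61, 2.61], [-1.02, 2.33], [0.03, 2.71], [-1.35, 4.49], [0.32, 2.68], [-2.91, 2.91]. Speed limits (rad/s): [2.57, 2.57, 3.14, 3.14, 3.14, 3.14].

INTERFACE

Orientations are given as [roll, pitch, yaw] about the fixed x, y, z axes, in that order (R = Rz(yaw) Ry(pitch) Rx(roll)).
In Python, from station import manip, cams, finish_job gives the robot as it stands.
- The arm moves only by the tool play_rows, never from a script. Its argument "increments" is a list of rows, each a list of 3 entries, a list of its own where there are three numbers: the shift along the tool's x, y, z in units of 25 mm (1.0 is 25 mm), then the turn, a rotation vector about the tool's x, y, z in units of 6 degrees (1.0 is 6 degrees), then the finger opening in mm, from 0 to 85.4. In form: [[[tx, ty, tz], [ax, ay, az], gripper], ...]. A call has 1 to 20 rows; each row is the pose to reach, as a shift and turn from the pose commanded when the call began, along the tool's axes at that moment; what a row does not reach only later rows make up. A row lasts 1/10 s, in which the tool goes at most 50 mm and 8.59 degrees, less where a joint would pass 70% of its speed; a pose out of reach is approached as far as the arm can. A call with a gripper value outside its range is refused whole. The fingers move at their own pace and stop on an object; the grip force is fixed at half the most. Time passes only in rows, so rows that repeat a pose let the fingers close. It gives the time, the measured TCP pose, the force and the opening at its end, in the units of the state.
- manip.get_state(): the state, without advancing time (a new reading comes with each control period).
- cams.grab_frame(name): name is "side" or "top" or "wrist"; returns a dict with "image" (480x640x3 uint8, red, green, blue), "fx", "fy", "cx", "cy" (pixels), "xyz" and "rotation" of the camera in the world. Camera axes: x right, y down, z forward; pixel columns grow to the right and rows downward; lengths in m; the calibration is good to about 2 mm. The wrist camera is an equidistant fisheye: a pixel r from the principal point sees the ray r / f radians off the axis. A picture is of the moment at which its call begins. There is no depth.
- finish_job(): hands the job in, once; it reports no verdict.
The state is a dict: "time": time; "joint_positions": joint angles; "qvel": joint speeds; "joint_efforts": joint torques, N m; "tool_pos": TCP position; "eef_rot": TCP orientation; "ft_force": force on the tool from outside, world axes, zero at the start; "torque": the same for the moment, N m; "finger_gap": finger opening in m.
Only numpy, scipy, OpenCV 4.12 (cv2) and the standard library are available. Lean on these libraries where they do the work, as an engineer would, in place of code of your own. Each camera call takes 0.05 s, during which the arm holds its last target. There are 200 camera calls.

## Working session

There is one attempt and no reset: what is moved stays moved. The work goes in short steps, Python scripts to look and compute and a tool call to move; the robot and the scene stay as the last step left them, time stands still between calls to the robot, and variables do not carry over. Pictures are saved under pics/ and viewed, and the job is handed in when it is done.

Besides the shell and the picture viewer there is one more tool, called as name([rows], argument=value, ...), one row to a line, values as JSON. play_rows: Moves the arm, as the interface text tells. Its arguments: {"type":"object","properties":{"increments":{"type":"array","items":{"type":"array"}}},"required":["increments"]}

```bash
mkdir -p pics; ls
python3 - <<'E'
from station import manip, cams
import cv2
print(manip.get_state(), manip.tcp_to_grasp)
for n in("top","side","wrist"):
    f=cams.grab_frame(n); cv2.imwrite(f"pics/{n}0.png",f["image"][:,:,::-1])
    print(n,{k:v for k,v in f.items() if k!="image"})
E
```

```text
pics
{'time': 0.0, 'joint_positions': array([-1.31662173e+00,  1.24522922e-01,  1.65168257e+00, -1.83045213e-05,
        1.36747478e+00, -8.26179917e-02]), 'qvel': array([ 0.00026785, -0.000212  , -0.00034909,  0.00033041, -0.0009783 ,
       -0.00182043]), 'joint_efforts': array([ 4.73101136e-04, -4.23611248e+01, -3.65451980e+01,  6.13495013e-05,
        6.99077878e-03, -9.99049590e-07]), 'tool_pos': array([ 0.21460345, -0.61290718,  0.23003641]), 'eef_rot': array([-3.13951068e+00, -1.54419541e-04,  3.36796145e-01]), 'ft_force': array([ 0.13853384, -0.57031793,  0.40524134]), 'torque': array([-0.01740277, -0.00041876, -0.01528596]), 'finger_gap': 0.08527412878953351} 0.0187
top {'fx': 567.5766659127057, 'fy': 567.5766659127057, 'cx': 327.1630202339266, 'cy': 240.51244292892358, 'xyz': array([0.35786682, 0.01808745, 1.39025804]), 'rotation': array([-3.00789561, -0.01672006, -1.57342004])}
side {'fx': 492.8213625042945, 'fy': 492.8213625042945, 'cx': 325.6118609037223, 'cy': 239.1478593529766, 'xyz': array([ 0.42189114, -0.68733529,  0.79100463]), 'rotation': array([-2.40075335, -0.01319395, -0.154894  ])}
wrist {'fx': 371.64829954431775, 'fy': 371.64829954431775, 'cx': 311.61683381207865, 'cy': 238.76086729750196, 'xyz': array([ 0.2821429 , -0.58921342,  0.37335074]), 'rotation': array([ 2.85201755e+00,  2.22822745e-03, -1.23378010e+00])}
```

View pics/top0.png

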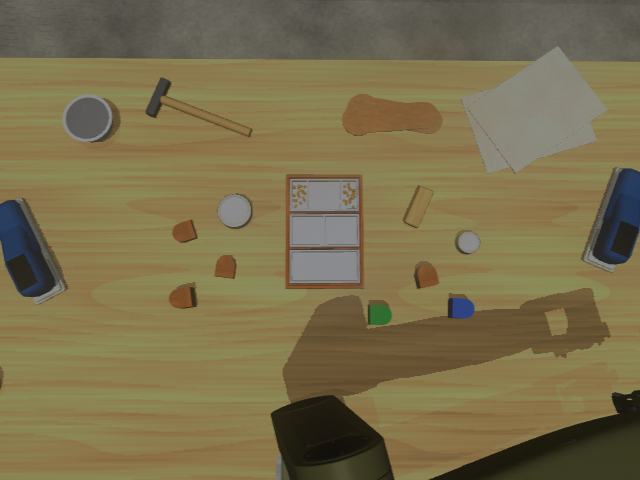

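View pics/side0.png

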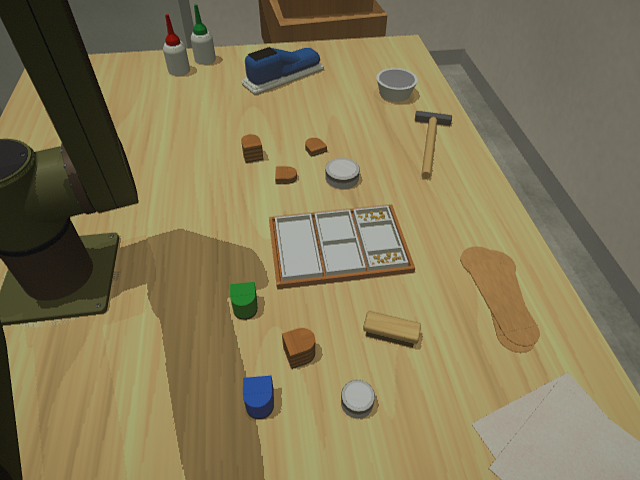

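The side view shows the tall heels at side (252,148) and (298,346), which match top (182,298) and (427,275). The low heels are at top (184,231) and (226,267). The small tin is at top (468,242) and the wide tin at (235,210). The green and blue heels, at (380,315) and (461,308), are to be left alone. Next I'll measure and enlarge these.

```bash
cat > h.py <<'E'
import numpy as np, cv2
from scipy.spatial.transform import Rotation as R
def ray(f,uv):
    uv=np.atleast_2d(uv).astype(float)
    d=np.c_[(uv[:,0]-f["cx"])/f["fx"],(uv[:,1]-f["cy"])/f["fy"],np.ones(len(uv))]
    return d@R.from_euler("xyz",f["rotation"]).as_matrix().T
def plane(f,uv,z):
    d=ray(f,uv); return f["xyz"]+d*((z-f["xyz"][2])/d[:,2])[:,None]
def proj(f,p):
    c=(np.atleast_2d(p)-f["xyz"])@R.from_euler("xyz",f["rotation"]).as_matrix()
    return np.c_[f["fx"]*c[:,0]/c[:,2]+f["cx"],f["fy"]*c[:,1]/c[:,2]+f["cy"]]
def crop(f,box,k,name):
    x0,y0,x1,y1=box
    cv2.imwrite(name,cv2.resize(f["image"][y0:y1,x0:x1,::-1],None,fx=k,fy=k,interpolation=cv2.INTER_CUBIC))
E
python3 - <<'E'
from station import cams
from h import *
t=cams.grab_frame("top"); s=cams.grab_frame("side")
def tile(f,boxes,name,k):
    ims=[cv2.resize(f["image"][y-30:y+30,x-33:x+33,::-1],None,fx=4,fy=4,interpolation=cv2.INTER_CUBIC) for x,y in boxes]
    cv2.imwrite(name,np.vstack([np.hstack(ims[:3]),np.hstack(ims[3:])]))
tile(t,[(182,298),(427,275),(468,242),(184,231),(226,267),(420,206)],"pics/tt.png",4)
tile(s,[(252,148),(298,346),(358,397),(316,146),(286,174),(392,327)],"pics/ss.png",4)
hsv=cv2.cvtColor(t["image"],cv2.COLOR_RGB2HSV)
for n,(x,y) in dict(h1=(182,298),h2=(427,275),tin=(468,242),brush=(420,206),cad=(325,232)).items():
    print(n,hsv[y-1:y+2,x-1:x+2].reshape(-1,3).mean(0), hsv[y,x-25])
E
```

```text
h1 [ 14.         170.77777778 120.        ] [ 23 112 141]
h2 [ 13.88888889 168.         120.11111111] [ 20 116 138]
tin [ 14.44444444   3.77777778 139.        ] [ 24 105 139]
brush [ 21.33333333 123.33333333 140.88888889] [ 24 106 140]
cad [114.           6.66666667 139.33333333] [120   7 143]
```

View pics/tt.png

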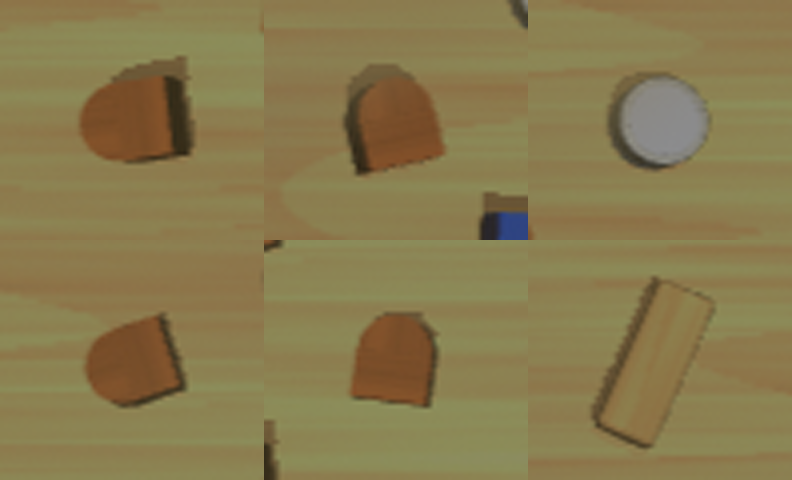

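View pics/ss.png

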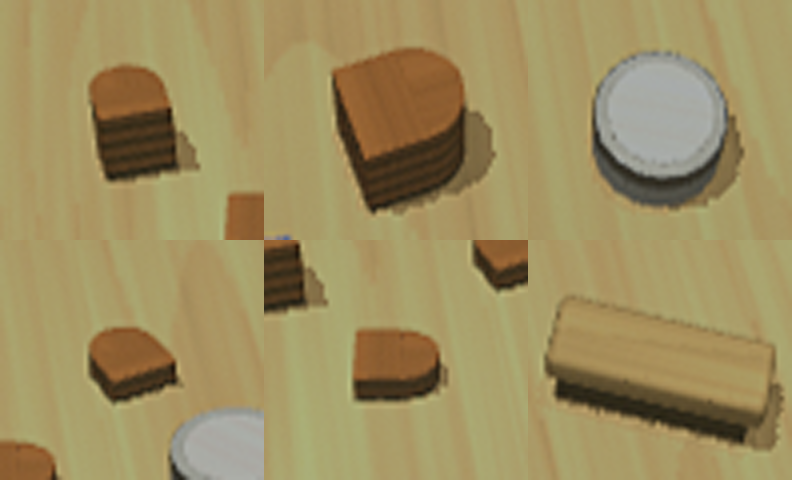

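Top crops confirm it. The heels at top (182,298) and (427,275) have thick layered sides, so they are tall. Those at (184,231) and (226,267) are thin, so they are low. The brush's top corners are about (419,186), (433,191), (418,227) and (404,220). Next come world positions, cross-checked with the side view.

Run:
```python
from station import cams
from h import *
F={n:cams.grab_frame(n) for n in("top","side")}
def comp(f,m,uv):
    n,l,st,c=cv2.connectedComponentsWithStats(cv2.morphologyEx(m.astype(np.uint8),cv2.MORPH_OPEN,np.ones((2,2)))); k=l[uv[1],uv[0]]
    ct=cv2.findContours((l==k).astype(np.uint8),cv2.RETR_EXTERNAL,cv2.CHAIN_APPROX_NONE)[0][0][:,0]
    return ct,st[k],np.argwhere(l==k)[:,::-1]
for view,pts in (("top",dict(h1=(182,298),h2=(427,275),l1=(184,231),l2=(226,267),tin=(468,242),wide=(235,210))),("side",dict(h1=(252,138),h2=(298,340),l1=(314,144),l2=(287,173),tin=(358,392),wide=(342,165)))):
    f=F[view]; hsv=cv2.cvtColor(f["image"],cv2.COLOR_RGB2HSV); H,S,V=[hsv[...,i].astype(int) for i in range(3)]
    for n,uv in pts.items():
        t=n in("tin","wide"); z=.032 if t else .048 if n[0]=="h" else .018
        m=(S<40)&(V>105) if t else (H<18)&(S>145)&(V>(90 if view=="top" else 110))
        ct,st,px=comp(f,m,uv)
        p=plane(f,ct,z)[:,:2]*1000
        r=cv2.minAreaRect(p.astype(np.float32)); cen=plane(f,px,z)[:,:2].mean(0)*1000
        print(view,n,st[4],"rect c",np.round(r[0],1),"size",np.round(r[1],1),"ang",round(r[2],1),"centroid",np.round(cen,1))
f=F["top"]
b=plane(f,[(419,185.75),(433.5,191.5),(418,227.5),(404.25,219.75)],.036)[:,:2]*1000
print("brush",b.round(1),b.mean(0),[np.linalg.norm(b[i]-b[i-1]).round(1) for i in range(4)])
b=plane(F["side"],[(369,311),(420,325.5),(418.5,345),(364,330)],.036)
crop(f,(275,165,375,300),5.9/1.4,"pics/cad.png")
crop(F["side"],(260,195,420,295),5,"pics/cads.png")
```

```text
top h1 393 rect c [401.1 338.9] size [45.8 51.1] ang 8.0 centroid [401.2 336.8]
top h2 369 rect c [ 453.3 -244. ] size [50.2 45.3] ang 12.3 centroid [ 451.4 -244.5]
top l1 352 rect c [562.5 343.9] size [45.7 49.7] ang 18.3 centroid [563.  342.2]
top l2 364 rect c [477.4 239.4] size [44.9 51.3] ang 84.0 centroid [475.4 239.4]
top tin 354 rect c [ 534.4 -351.4] size [48.7 49.3] ang 88.1 centroid [ 534.6 -350.8]
top wide 852 rect c [612.9 218.3] size [79.  77.5] ang 0.9 centroid [612.4 218.3]
side h1 195 rect c [404.7 335.2] size [44.6 47.8] ang 8.7 centroid [404.6 333.5]
side h2 625 rect c [ 457.8 -244.1] size [51.2 45.3] ang 12.2 centroid [ 455.7 -245.1]
side l1 183 rect c [566.3 341.3] size [45.7 48. ] ang 18.5 centroid [566.4 339.3]
side l2 224 rect c [480.  235.9] size [41.  47.6] ang 82.0 centroid [479.  236.2]
side tin 802 rect c [ 538.8 -349.9] size [51.3 50.5] ang 79.8 centroid [ 538.6 -350.6]
side wide 569 rect c [615.5 215.7] size [78.7 77.2] ang 81.0 centroid [615.5 215. ]
brush [[ 675.1 -230.1]
 [ 660.7 -265.3]
 [ 571.7 -225.1]
 [ 590.7 -192.2]] [ 624.55568664 -228.16486822] [np.float64(92.5), np.float64(38.0), np.float64(97.7), np.float64(38.1)]
```

View pics/cad.png

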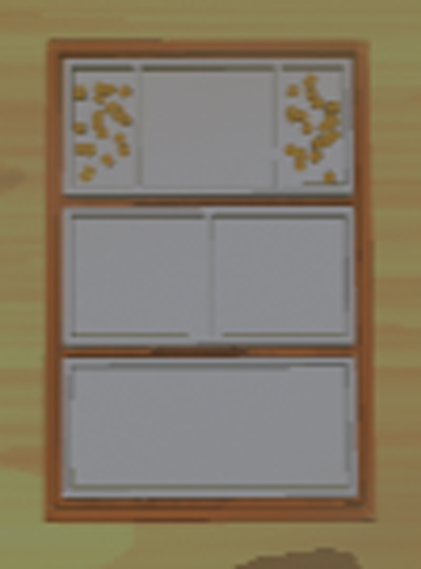

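View pics/cads.png

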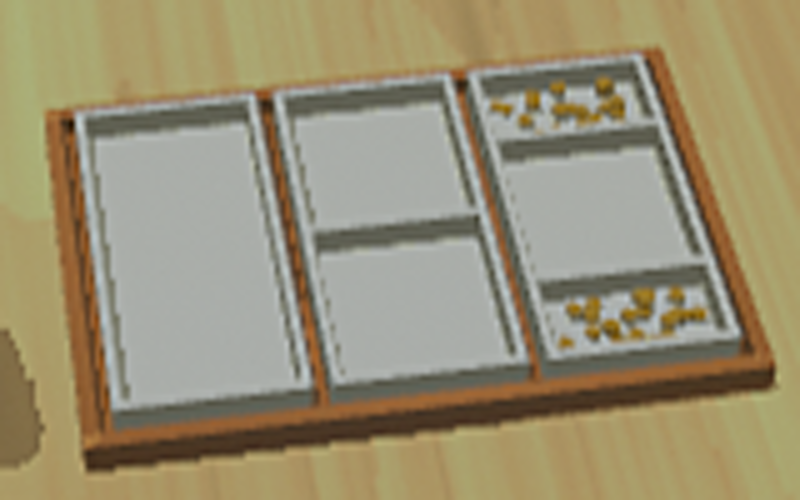

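Run:
```python
from station import cams,manip
from h import *
F={n:cams.grab_frame(n) for n in("top","side")}
C={"top":(4.214,(275,165),dict(well=[(62,58),(355,58),(355,194),(62,194)],twin=[(62,207),(354,207),(355,345),(62,345)],long=[(62,358),(356,358),(356,497),(62,497)])),
"side":(5,(260,195),dict(long=[(76,113),(254,93),(313,388),(113,412)],twin=[(276,92),(451,73),(527,363),(331,388)],well=[(470,74),(645,53),(742,338),(546,361)]))}
for v,(k,o,d) in C.items():
    for n,c in d.items():
        uv=(np.array(c)+.5)/k-.5+o; p=plane(F[v],uv,.024)[:,:2]*1000
        e=[np.linalg.norm(p[i]-p[(i+1)%4]).round(1) for i in range(4)]
        a=p[0]-p[1] if v=="top" else p[0]-p[3]
        print(v,n,p.mean(0).round(1),e,"yaw of y axis-90",np.degrees(np.arctan2(a[1],a[0])).round(1)-90)
uv=np.array([(369,311)]);c=[(567,297),(775,345),(767,412),(548,370)]
uv=(np.array(c)-[528,240]+.5)/4-.5+[392-33,327-30]
p=plane(F["side"],uv,.036)[:,:2]*1000; print("brush side",p.round(1),p.mean(0))
```

```text
top well [655.7   1.9] [np.float64(171.4), np.float64(80.9), np.float64(170.1), np.float64(80.8)] yaw of y axis-90 0.09999999999999432
top twin [567.3   2.2] [np.float64(169.4), np.float64(80.7), np.float64(168.7), np.float64(80.6)] yaw of y axis-90 0.0
top long [479.5   2. ] [np.float64(169.1), np.float64(80.0), np.float64(167.8), np.float64(79.8)] yaw of y axis-90 0.0
side long [479.6   1.2] [np.float64(79.0), np.float64(168.7), np.float64(79.7), np.float64(168.0)] yaw of y axis-90 0.09999999999999432
side twin [567.4   1.4] [np.float64(79.1), np.float64(168.6), np.float64(79.9), np.float64(169.0)] yaw of y axis-90 -0.5999999999999943
side well [655.8   1.6] [np.float64(80.9), np.float64(168.8), np.float64(81.4), np.float64(166.9)] yaw of y axis-90 -0.5
brush side [[ 588.4 -193.9]
 [ 675.8 -232.9]
 [ 662.6 -265.8]
 [ 571.8 -230.8]] [ 624.6605714 -230.860199 ]
```

Both views agree on the caddy within 1 mm: long at x=.4795, twin at x=.5673, well at x=.656, y≈.0017, yaw 0. Heels: h2 (.4555,-.244) long axis 12°, h1 (.403,.337) long axis 98°. Tin (.5365,-.3505), brush (.6246,-.2295) at -24°. I'll start with h2.

```bash
cat > go.py <<'E'
import sys,json
from station import manip
from h import *
# args: x,y,z(mm),yaw(deg) waypoints
s=manip.get_state(); p=s["tool_pos"]; r=R.from_euler("xyz",s["eef_rot"])
print("t",round(s["time"],2),"pos",(p*1000).round(1),"yaw",np.degrees(s["eef_rot"][2]).round(1),"F",s["ft_force"].round(1),"gap",round(s["finger_gap"]*1000,1))
for a in sys.argv[1:]:
    x,y,z,w=map(float,a.split(","))
    d=r.inv().apply(np.array([x,y,z])/1000-p)/.025
    t=(r.inv()*R.from_euler("xyz",[np.pi,0,np.radians(w)])).as_rotvec()*180/np.pi/6
    print(json.dumps([d.round(2).tolist(),t.round(2).tolist()]), "rows>=",int(np.ceil(max(np.linalg.norm(d)/2,np.linalg.norm(t)*6/8.59))))
E
python3 go.py 455.5,-244,150,12
```

```text
t 0.45 pos [ 214.7 -613.4  231.2] yaw 19.3 F [-0.1  0.2 -0.2] gap 85.5
[[13.97, -10.76, 3.25], [-0.0, 0.0, 1.22]] rows>= 9
```

play_rows([
  [[13.97,-10.76,3.25],[0,0,1.22],85],
  [[13.97,-10.76,3.25],[0,0,1.22],85],
  [[13.97,-10.76,3.25],[0,0,1.22],85],
  [[13.97,-10.76,3.25],[0,0,1.22],85],
  [[13.97,-10.76,3.25],[0,0,1.22],85],
  [[13.97,-10.76,3.25],[0,0,1.22],85],
  [[13.97,-10.76,3.25],[0,0,1.22],85],
  [[13.97,-10.76,3.25],[0,0,1.22],85],
  [[13.97,-10.76,3.25],[0,0,1.22],85],
  [[13.97,-10.76,3.25],[0,0,1.22],85],
  [[13.97,-10.76,3.25],[0,0,1.22],85],
  [[13.97,-10.76,3.25],[0,0,1.22],85],
])

```text
time: 1.65
tool_pos: [0.4555, -0.2449, 0.1505]
eef_rot: [3.141, -0.0, 0.208]
ft_force: [0.3, -0.4, -0.4]
finger_gap: 0.0851
```

```bash
python3 go.py 455.5,-244,60,12 455.5,-244,19,12
python3 - <<'E'
from station import cams
from h import *
f=cams.grab_frame("wrist"); cv2.imwrite("pics/w1.png",f["image"][:,:,::-1])
f=cams.grab_frame("side"); crop(f,(220,250,380,430),3.3,"pics/s1.png")
E
```

```text
t 1.65 pos [ 455.5 -244.9  150.5] yaw 11.9 F [ 0.3 -0.4 -0.4] gap 85.1
[[0.01, -0.04, 3.62], [0.01, -0.0, -0.01]] rows>= 2
[[0.01, -0.04, 5.26], [0.01, -0.0, -0.01]] rows>= 3
```

View pics/w1.png

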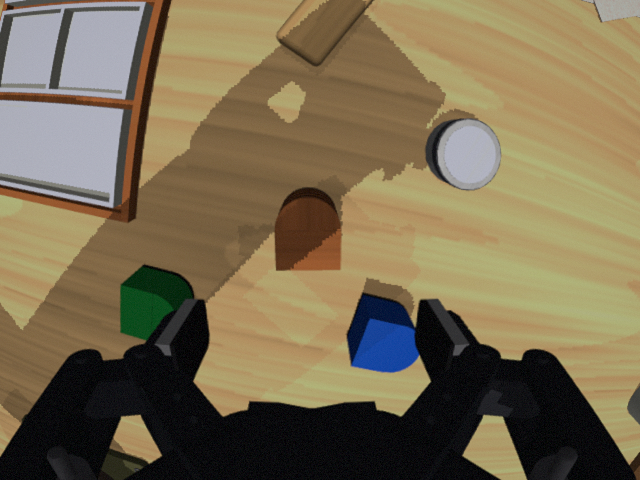

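View pics/s1.png

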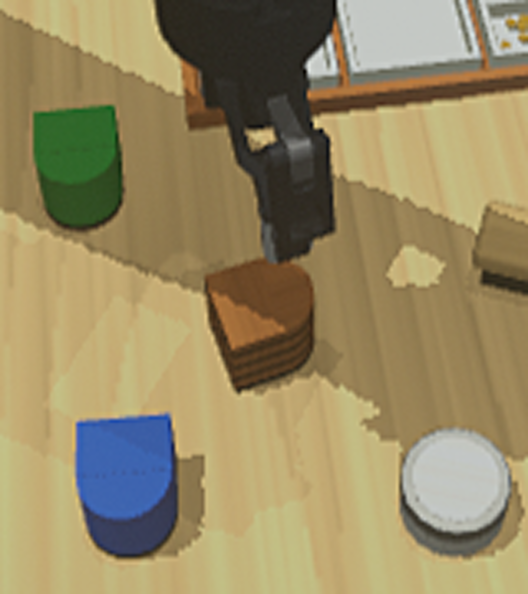

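Wrist view: the heel's flat-face corners are at (276,270) and (341,270), square to the jaws and centred between the fingertips. A quick fisheye check of its fore-aft position comes next. I'll grip 8 mm toward the flat face, on the parallel sides.

```bash
cat >> h.py <<'E'
def fplane(f,uv,z):
    uv=np.atleast_2d(uv).astype(float)-[f["cx"],f["cy"]]; r=np.linalg.norm(uv,axis=1); th=r/f["fx"]
    d=np.c_[uv/r[:,None]*np.sin(th)[:,None],np.cos(th)]@R.from_euler("xyz",f["rotation"]).as_matrix().T
    return f["xyz"]+d*((z-f["xyz"][2])/d[:,2])[:,None]
E
python3 - <<'E'
from station import cams
from h import *
f=cams.grab_frame("wrist")
p=fplane(f,[(276,270.5),(341,270.5)],.048)*1000
print(p.round(1), np.linalg.norm(p[0]-p[1])); c=p.mean(0)[:2]; a=np.radians(12)
print("centre",c+26*np.array([np.cos(a),np.sin(a)]),"tin",fplane(f,(468,154),.032)*1000)
E
python3 go.py 447.7,-246,70,12 447.7,-246,18,12
```

```text
[[ 425.2 -225.6   48. ]
 [ 434.8 -270.9   48. ]] 46.25700315870043
centre [ 455.43421106 -242.83110837] tin [[ 536.96898634 -346.63824813   32.        ]]
t 1.8 pos [ 455.1 -245.4  150.5] yaw 11.9 F [-0.   0.3  0. ] gap 85.2
[[-0.3, -0.04, 3.22], [0.01, -0.0, -0.02]] rows>= 2
[[-0.3, -0.04, 5.3], [0.01, -0.0, -0.02]] rows>= 3
```

play_rows([
  [[-0.3,-0.1,1.6],[0,0,0],85],
  [[-0.3,-0.1,3.2],[0,0,0],85],
  [[-0.3,-0.1,4.3],[0,0,0],85],
  [[-0.3,-0.1,5.3],[0,0,0],85],
  [[-0.3,-0.1,5.3],[0,0,0],85],
  [[-0.3,-0.1,5.3],[0,0,0],35],
  [[-0.3,-0.1,5.3],[0,0,0],35],
  [[-0.3,-0.1,5.3],[0,0,0],35],
  [[-0.3,-0.1,5.3],[0,0,0],35],
  [[-0.3,-0.1,5.3],[0,0,0],35],
  [[-0.3,-0.1,5.3],[0,0,0],35],
  [[-0.3,-0.1,5.3],[0,0,0],35],
  [[-0.3,-0.1,5.3],[0,0,0],35],
  [[-0.3,-0.1,5.3],[0,0,0],35],
])

```text
time: 3.2
tool_pos: [0.4492, -0.2445, 0.0199]
eef_rot: [3.138, -0.003, 0.209]
ft_force: [-1.4, -0.8, 5.9]
finger_gap: 0.0453
```

```bash
python3 - <<'E'
from station import cams
from h import *
f=cams.grab_frame("side"); crop(f,(220,250,380,430),3.3,"pics/s2.png")
E
python3 go.py 447,-246,120,12 567.3,-47.2,120,90 567.3,-47.2,31,90
```

```text
t 3.25 pos [ 449.2 -244.5   19.9] yaw 12.0 F [-0.8 -1.1  5.2] gap 45.3
[[-0.09, 0.05, -4.01], [0.03, -0.02, -0.0]] rows>= 3
[[6.27, -6.73, -4.01], [0.04, -0.0, -13.0]] rows>= 10
[[6.26, -6.74, -0.45], [0.04, -0.0, -13.0]] rows>= 10
```

View pics/s2.png

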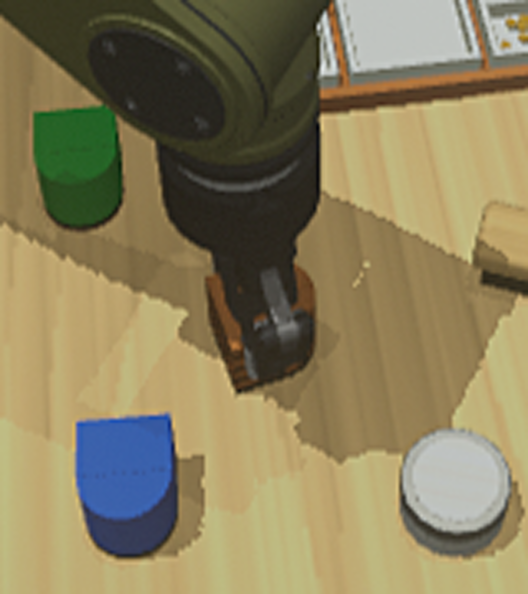

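Grip is good: 45.3 mm opening, heel still upright. Lift and carry to the -y bay, where the TCP goes to y=-45.5 because the grip sits 6 mm behind the heel's centre.

play_rows([
  [[0,0,-2],[0,0,0],35],
  [[0,0,-4],[0,0,0],35],
  [[0.7,-0.7,-4],[0,0,-1.3],35],
  [[1.4,-1.4,-4],[0,0,-2.6],35],
  [[2.1,-2.2,-4],[0,0,-3.9],35],
  [[2.8,-3.0,-4],[0,0,-5.2],35],
  [[3.5,-3.7,-4],[0,0,-6.5],35],
  [[4.2,-4.4,-4],[0,0,-7.8],35],
  [[4.9,-5.2,-4],[0,0,-9.1],35],
  [[5.6,-6.0,-4],[0,0,-10.4],35],
  [[6.28,-6.75,-4],[0.04,0,-11.7],35],
  [[6.28,-6.75,-4],[0.04,0,-13],35],
  [[6.28,-6.75,-4],[0.04,0,-13],35],
  [[6.28,-6.75,-4],[0.04,0,-13],35],
])

```text
time: 4.65
tool_pos: [0.5659, -0.0456, 0.1175]
eef_rot: [-3.138, -0.002, 1.568]
ft_force: [-0.2, 0.1, -1.4]
finger_gap: 0.0454
```

```bash
python3 - <<'E'
from station import cams
from h import *
f=cams.grab_frame("side"); crop(f,(240,150,440,300),4,"pics/s3.png")
E
python3 go.py 567.3,-45.5,40,90 567.3,-45.5,30.5,90
```

```text
t 4.7 pos [565.9 -45.8 117.5] yaw 89.8 F [-0.4 -1.  -0.8] gap 45.1
[[0.01, 0.07, 3.1], [-0.03, -0.02, -0.03]] rows>= 2
[[0.01, 0.07, 3.48], [-0.03, -0.02, -0.03]] rows>= 2
```

View pics/s3.png

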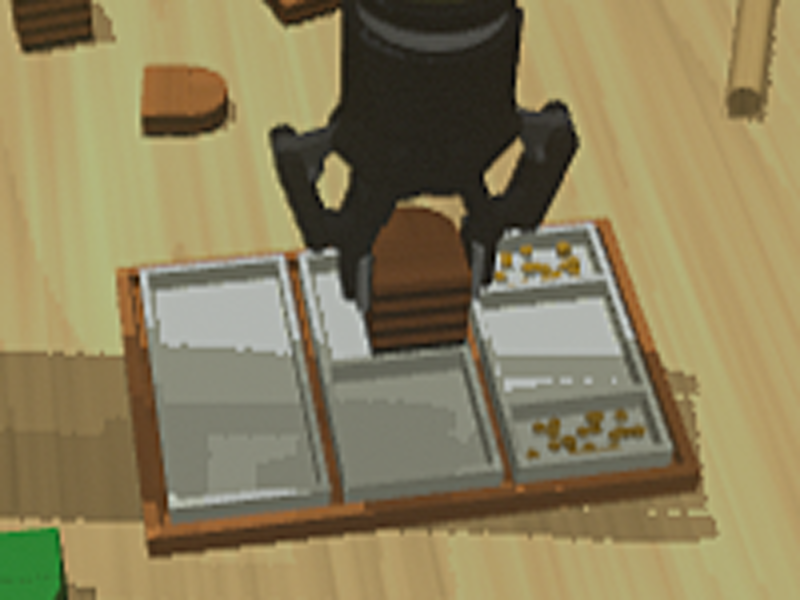

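play_rows([
  [[0,0.07,1],[0,0,0],35],
  [[0,0.07,2],[0,0,0],35],
  [[0,0.07,2.8],[0,0,0],35],
  [[0,0.07,3.1],[0,0,0],35],
  [[0,0.07,3.3],[0,0,0],35],
  [[0,0.07,3.4],[0,0,0],35],
  [[0,0.07,3.45],[0,0,0],35],
  [[0,0.07,3.5],[0,0,0],35],
  [[0,0.07,3.5],[0,0,0],35],
])

```text
time: 5.6
tool_pos: [0.5681, -0.0455, 0.0307]
eef_rot: [-3.14, -0.002, 1.57]
ft_force: [0.7, 1.0, -0.7]
finger_gap: 0.0453
```

```bash
python3 - <<'E'
from station import cams
from h import *
f=cams.grab_frame("side"); crop(f,(240,150,440,300),4,"pics/s4.png")
E
python3 go.py 567.3,-45.5,29,90
```

```text
t 5.65 pos [568.1 -45.5  30.6] yaw 90.0 F [ 0.7 -0.1 -0.7] gap 45.0
[[-0.0, -0.03, 0.06], [-0.02, -0.02, -0.0]] rows>= 1
```

View pics/s4.png

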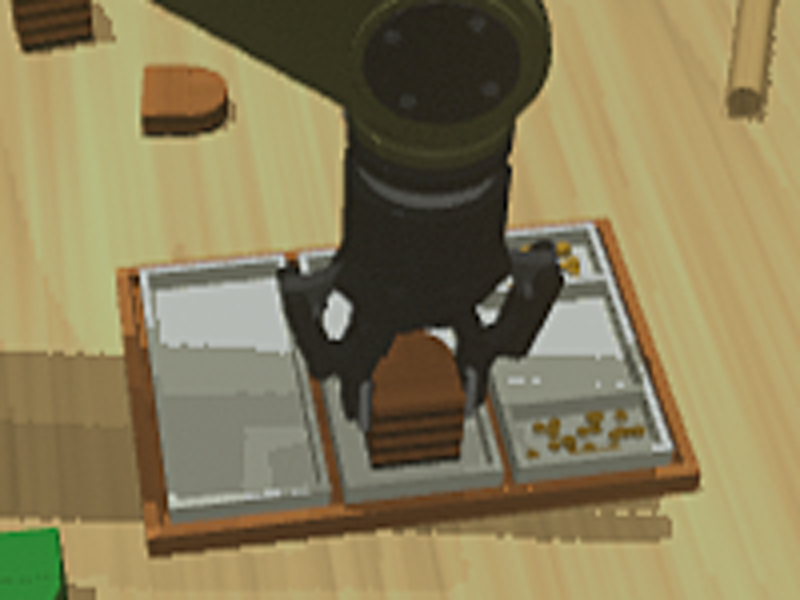

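The heel is inside the bay and about 1 mm above the floor (no contact force). Lower a touch, open, rise.

play_rows([
  [[0,-0.02,0.04],[0,0,0],35],
  [[0,-0.02,0.07],[0,0,0],35],
  [[0,-0.02,0.07],[0,0,0],50],
  [[0,-0.02,0.07],[0,0,0],58],
  [[0,-0.02,0.07],[0,0,0],66],
  [[0,-0.02,0.07],[0,0,0],66],
  [[0,-0.02,0.07],[0,0,0],66],
  [[0,-0.02,-0.5],[0,0,0],66],
  [[0,-0.02,-1.5],[0,0,0],66],
  [[0,-0.02,-3],[0,0,0],85],
  [[0,-0.02,-5],[0,0,0],85],
  [[0,-0.02,-5],[0,0,0],85],
  [[0,-0.02,-5],[0,0,0],85],
])

```text
time: 6.95
tool_pos: [0.569, -0.046, 0.1583]
eef_rot: [3.139, -0.001, 1.57]
ft_force: [-0.4, -0.6, -1.3]
finger_gap: 0.0853
```

```bash
python3 go.py 404,328,155,98
```

```text
t 6.95 pos [569.  -46.  158.3] yaw 90.0 F [-0.4 -0.6 -1.3] gap 85.3
[[14.96, -6.61, 0.14], [0.02, -0.01, -1.34]] rows>= 9
```

play_rows([
  [[14.96,-6.61,0.14],[0,0,-1.34],85],
  [[14.96,-6.61,0.14],[0,0,-1.34],85],
  [[14.96,-6.61,0.14],[0,0,-1.34],85],
  [[14.96,-6.61,0.14],[0,0,-1.34],85],
  [[14.96,-6.61,0.14],[0,0,-1.34],85],
  [[14.96,-6.61,0.14],[0,0,-1.34],85],
  [[14.96,-6.61,0.14],[0,0,-1.34],85],
  [[14.96,-6.61,0.14],[0,0,-1.34],85],
  [[14.96,-6.61,0.14],[0,0,-1.34],85],
  [[14.96,-6.61,0.14],[0,0,-1.34],85],
  [[14.96,-6.61,0.14],[0,0,-1.34],85],
  [[14.96,-6.61,0.14],[0,0,-1.34],85],
  [[14.96,-6.61,0.14],[0,0,-1.34],85],
])

```text
time: 8.25
tool_pos: [0.4031, 0.3271, 0.1528]
eef_rot: [-3.139, -0.003, 1.708]
ft_force: [0.9, 0.3, 0.6]
finger_gap: 0.0851
```

```bash
python3 - <<'E'
from station import cams
from h import *
f=cams.grab_frame("wrist"); cv2.imwrite("pics/w2.png",f["image"][:,:,::-1])
f=cams.grab_frame("side"); crop(f,(220,100,420,250),4,"pics/s5.png")
E
python3 go.py 404,330,70,98 404,330,18,98
```

```text
t 8.35 pos [403.1 327.4 153. ] yaw 97.9 F [-0.2 -0.4 -0.2] gap 85.1
[[0.09, 0.06, 3.32], [-0.02, -0.03, -0.01]] rows>= 2
[[0.08, 0.07, 5.4], [-0.02, -0.03, -0.01]] rows>= 3
```

View pics/w2.png

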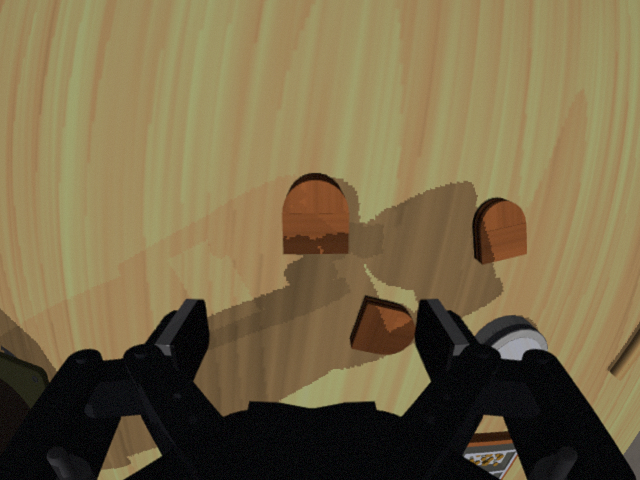

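View pics/s5.png

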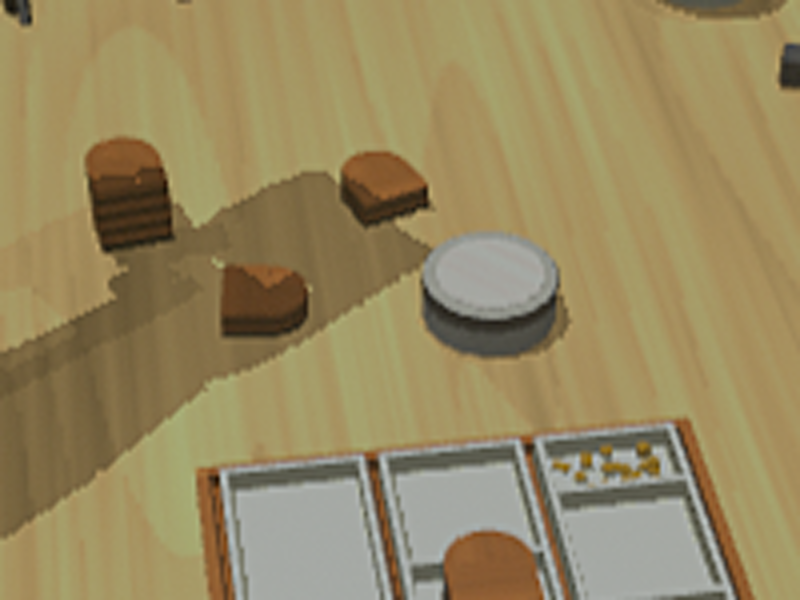

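The wrist view shows h1's flat-face corners at (284,254) and (349,254), square to the jaws. The first heel stands upright in its bay.

```bash
python3 - <<'E'
from station import cams
from h import *
f=cams.grab_frame("wrist")
p=fplane(f,[(283.5,254.5),(349,254.5)],.048)*1000
print(p.round(1), np.linalg.norm(p[0]-p[1])); c=p.mean(0)[:2]; a=np.radians(98)
u=np.array([np.cos(a),np.sin(a)]);print("centre",c+26*u,"grip",c+19*u)
E
python3 go.py 403,332,70,98 403,332,18,98
```

```text
[[383.6 312.2  48. ]
 [429.5 318.7  48. ]] 46.348452083863776
centre [402.96168599 341.19522339] grip [403.9358977  334.26334691]
t 8.4 pos [403.  327.6 153. ] yaw 97.9 F [ 0.6  0.3 -0.2] gap 85.1
[[0.17, 0.03, 3.32], [-0.02, -0.03, -0.01]] rows>= 2
[[0.16, 0.04, 5.4], [-0.02, -0.03, -0.01]] rows>= 3
```

play_rows([
  [[0.18,0.06,1.6],[0,0,0],85],
  [[0.18,0.06,3.2],[0,0,0],85],
  [[0.18,0.06,4.3],[0,0,0],85],
  [[0.18,0.06,5.35],[0,0,0],85],
  [[0.18,0.06,5.35],[0,0,0],85],
  [[0.18,0.06,5.35],[0,0,0],35],
  [[0.18,0.06,5.35],[0,0,0],35],
  [[0.18,0.06,5.35],[0,0,0],35],
  [[0.18,0.06,5.35],[0,0,0],35],
  [[0.18,0.06,5.35],[0,0,0],35],
  [[0.18,0.06,5.35],[0,0,0],35],
  [[0.18,0.06,5.35],[0,0,0],35],
  [[0.18,0.06,5.35],[0,0,0],35],
])

```text
time: 9.7
tool_pos: [0.4046, 0.3344, 0.0216]
eef_rot: [3.14, -0.005, 1.711]
ft_force: [-0.5, -0.8, 7.5]
finger_gap: 0.0453
```

```bash
python3 go.py 404,332,130,98 567.3,36,130,90
```

```text
t 9.7 pos [404.6 334.4  21.6] yaw 98.0 F [-0.5 -0.8  7.5] gap 45.3
[[-0.07, -0.03, -4.34], [0.01, -0.04, 0.0]] rows>= 3
[[-12.71, 4.79, -4.39], [0.01, -0.04, 1.34]] rows>= 8
```

play_rows([
  [[0,0,-2],[0,0,0],35],
  [[0,0,-4.3],[0,0,0],35],
  [[-1.6,0.6,-4.4],[0,0,0.2],35],
  [[-3.2,1.2,-4.4],[0,0,0.4],35],
  [[-4.8,1.8,-4.4],[0,0,0.6],35],
  [[-6.4,2.4,-4.4],[0,0,0.8],35],
  [[-8,3,-4.4],[0,0,1.0],35],
  [[-9.6,3.6,-4.4],[0,0,1.2],35],
  [[-11.2,4.2,-4.4],[0,0,1.34],35],
  [[-12.6,4.8,-4.4],[0,0,1.34],35],
  [[-12.6,4.8,-4.4],[0,0,1.34],35],
  [[-12.6,4.8,-4.4],[0,0,1.34],35],
  [[-12.6,4.8,-4.4],[0,0,1.34],35],
])

```text
time: 11.0
tool_pos: [0.5653, 0.0386, 0.1278]
eef_rot: [-3.138, -0.003, 1.571]
ft_force: [0.2, 0.5, -1.1]
finger_gap: 0.045
```

```bash
python3 - <<'E'
from station import cams
from h import *
f=cams.grab_frame("side"); crop(f,(240,130,440,280),4,"pics/s6.png")
E
python3 go.py 567.3,38,60,90 567.3,38,32,90 567.3,38,31,90
```

```text
t 11.05 pos [565.3  38.9 127.8] yaw 90.1 F [ 0.1 -1.2 -1.9] gap 45.1
[[-0.04, 0.09, 2.71], [-0.04, -0.03, 0.01]] rows>= 2
[[-0.05, 0.1, 3.83], [-0.04, -0.03, 0.01]] rows>= 2
[[-0.05, 0.1, 3.87], [-0.04, -0.03, 0.01]] rows>= 2
```

View pics/s6.png

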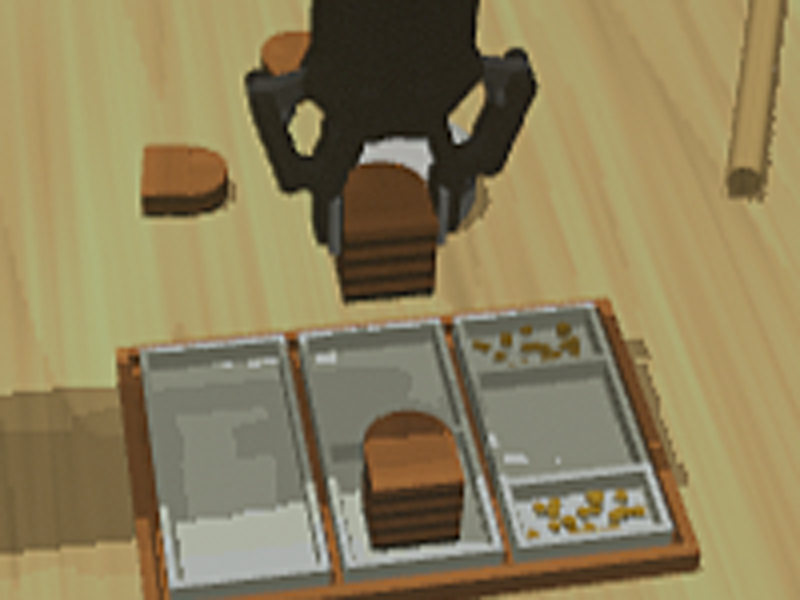

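play_rows([
  [[-0.05,0.1,1],[0,0,0],35],
  [[-0.05,0.1,2],[0,0,0],35],
  [[-0.05,0.1,2.9],[0,0,0],35],
  [[-0.05,0.1,3.4],[0,0,0],35],
  [[-0.05,0.1,3.6],[0,0,0],35],
  [[-0.05,0.1,3.75],[0,0,0],35],
  [[-0.05,0.1,3.82],[0,0,0],35],
  [[-0.05,0.1,3.86],[0,0,0],35],
  [[-0.05,0.1,3.86],[0,0,0],35],
])

```text
time: 11.95
tool_pos: [0.5688, 0.0368, 0.0323]
eef_rot: [-3.14, -0.002, 1.57]
ft_force: [0.5, 0.5, -0.3]
finger_gap: 0.0451
```

```bash
python3 go.py 567.3,38,31,90
python3 - <<'E'
from station import cams
from h import *
f=cams.grab_frame("side"); crop(f,(240,130,440,280),4,"pics/s7.png")
E
```

```text
t 11.95 pos [568.8  36.8  32.3] yaw 90.0 F [ 0.5  0.5 -0.3] gap 45.1
[[0.05, -0.06, 0.05], [-0.02, -0.02, -0.0]] rows>= 1
```

View pics/s7.png

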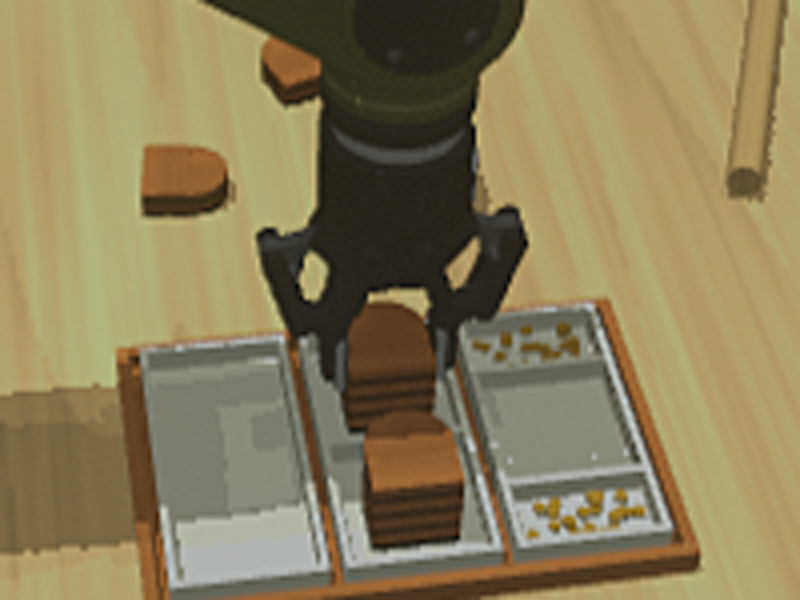

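play_rows([
  [[0,-0.03,0.04],[0,0,0],35],
  [[0,-0.03,0.07],[0,0,0],35],
  [[0,-0.03,0.07],[0,0,0],50],
  [[0,-0.03,0.07],[0,0,0],58],
  [[0,-0.03,0.07],[0,0,0],66],
  [[0,-0.03,0.07],[0,0,0],66],
  [[0,-0.03,0.07],[0,0,0],66],
  [[0,-0.03,-0.5],[0,0,0],66],
  [[0,-0.03,-1.5],[0,0,0],66],
  [[0,-0.03,-3],[0,0,0],85],
  [[0,-0.03,-4.8],[0,0,0],85],
  [[0,-0.03,-4.8],[0,0,0],85],
  [[0,-0.03,-4.8],[0,0,0],85],
])

```text
time: 13.3
tool_pos: [0.5692, 0.0366, 0.1546]
eef_rot: [3.14, -0.002, 1.57]
ft_force: [0.6, -0.2, 0.1]
finger_gap: 0.0848
```

```bash
python3 go.py 536.5,-349,140,90
```

```text
t 13.3 pos [569.2  36.6 154.6] yaw 90.0 F [ 0.6 -0.2  0.1] gap 84.8
[[-15.42, -1.3, 0.54], [0.02, -0.02, -0.0]] rows>= 8
```

play_rows([
  [[-2,0,0.1],[0,0,0],85],
  [[-15.4,-1.3,0.5],[0,0,0],85],
  [[-15.4,-1.3,0.5],[0,0,0],85],
  [[-15.4,-1.3,0.5],[0,0,0],85],
  [[-15.4,-1.3,0.5],[0,0,0],85],
  [[-15.4,-1.3,0.5],[0,0,0],85],
  [[-15.4,-1.3,0.5],[0,0,0],85],
  [[-15.4,-1.3,0.5],[0,0,0],85],
  [[-15.4,-1.3,0.5],[0,0,0],85],
  [[-15.4,-1.3,0.5],[0,0,0],85],
  [[-15.4,-1.3,0.5],[0,0,0],85],
  [[-15.4,-1.3,0.5],[0,0,0],85],
  [[-15.4,-1.3,0.5],[0,0,0],85],
])

```text
time: 14.6
tool_pos: [0.5354, -0.3471, 0.1382]
eef_rot: [-3.138, -0.003, 1.572]
ft_force: [-1.0, -0.5, 0.4]
finger_gap: 0.085
```

```bash
python3 - <<'E'
from station import cams
from h import *
f=cams.grab_frame("wrist"); cv2.imwrite("pics/w3.png",f["image"][:,:,::-1])
hsv=cv2.cvtColor(f["image"],cv2.COLOR_RGB2HSV); m=((hsv[...,1]<45)&(hsv[...,2]>100)).astype(np.uint8)
m=cv2.morphologyEx(m,cv2.MORPH_OPEN,np.ones((3,3)))
n,l,st,c=cv2.connectedComponentsWithStats(m)
for k in range(1,n):
    if 1000<st[k,4]<12000:
        ct=cv2.findContours((l==k).astype(np.uint8),0,1)[0][0][:,0]
        p=fplane(f,ct,.032)[:,:2]*1000; (x,y),r=cv2.minEnclosingCircle(p.astype(np.float32)); print(c[k].round(),st[k,4],x,y,2*r)
f=cams.grab_frame("side"); crop(f,(240,180,440,330),4,"pics/s8.png")
E
python3 go.py 537,-349,60,90 537,-349,13,90
```

```text
[316. 239.] 3082 534.3932495117188 -349.82843017578125 50.44586181640625
t 14.7 pos [ 535.4 -347.5  138.3] yaw 90.1 F [ 0.2  0.  -0.9] gap 85.0
[[-0.07, 0.07, 3.13], [-0.03, -0.02, 0.01]] rows>= 2
[[-0.07, 0.08, 5.01], [-0.03, -0.02, 0.01]] rows>= 3
```

View pics/w3.png

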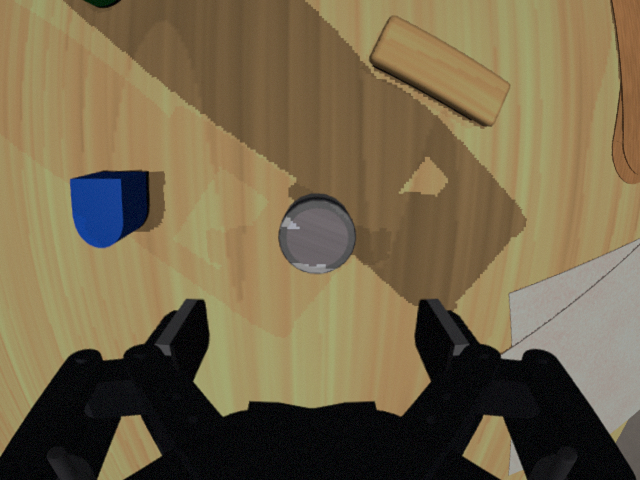

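View pics/s8.png

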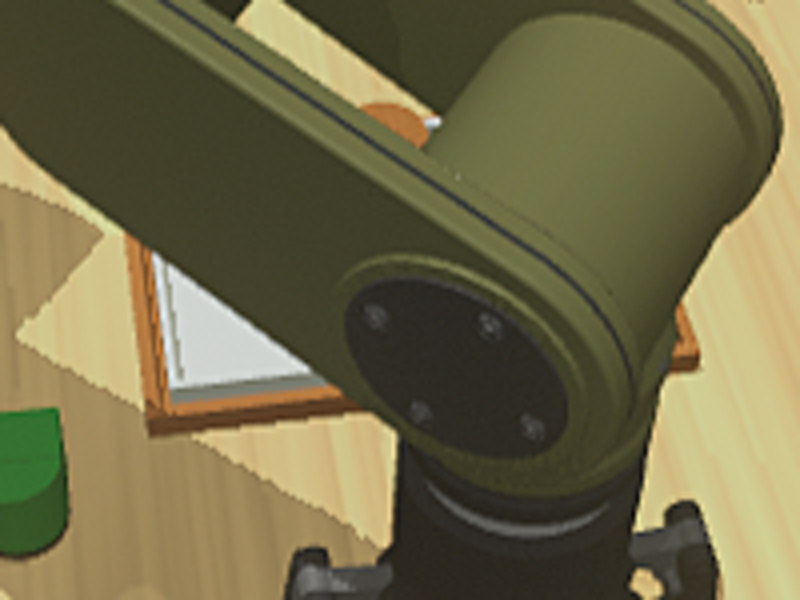

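The tin is centred at wrist pixel (316,235), between the jaws; three estimates give (.5345–.5388, -.350). Descend to TCP z=13 mm, so that the tips will clear the 24 mm bin walls when placing.

play_rows([
  [[-0.09,0.05,1.5],[0,0,0],85],
  [[-0.09,0.05,3],[0,0,0],85],
  [[-0.09,0.05,4.2],[0,0,0],85],
  [[-0.09,0.05,5.0],[0,0,0],85],
  [[-0.09,0.05,5.0],[0,0,0],85],
  [[-0.09,0.05,5.0],[0,0,0],42],
  [[-0.09,0.05,5.0],[0,0,0],42],
  [[-0.09,0.05,5.0],[0,0,0],42],
  [[-0.09,0.05,5.0],[0,0,0],42],
  [[-0.09,0.05,5.0],[0,0,0],42],
  [[-0.09,0.05,5.0],[0,0,0],42],
  [[-0.09,0.05,5.0],[0,0,0],42],
  [[-0.09,0.05,5.0],[0,0,0],42],
])

```text
time: 16.0
tool_pos: [0.5378, -0.3516, 0.0162]
eef_rot: [3.141, 0.001, 1.57]
ft_force: [0.4, -0.0, 6.8]
finger_gap: 0.0515
```

```bash
python3 go.py 536,-349,60,90
```

```text
t 16.0 pos [ 537.8 -351.6   16.2] yaw 90.0 F [ 0.4 -0.   6.8] gap 51.5
[[0.1, -0.07, -1.75], [0.01, 0.0, -0.0]] rows>= 1
```

The gap is 51.5 mm on a 54 mm tin. I'll lift a little and look.

play_rows([
  [[0,0,-0.7],[0,0,0],42],
  [[0,0,-1.5],[0,0,0],42],
  [[0,0,-1.8],[0,0,0],42],
  [[0,0,-1.8],[0,0,0],42],
])

```text
time: 16.4
tool_pos: [0.5372, -0.3513, 0.0606]
eef_rot: [3.142, -0.0, 1.57]
ft_force: [0.1, 0.1, -1.0]
finger_gap: 0.0513
```

```bash
python3 - <<'E'
from station import cams
from h import *
f=cams.grab_frame("side"); crop(f,(290,320,430,430),5,"pics/s9.png")
f=cams.grab_frame("wrist"); crop(f,(150,120,470,360),2.4,"pics/w4.png")
E
python3 go.py 537.8,-200,130,90 656,-5,130,90
```

```text
t 16.5 pos [ 535.8 -350.2   58. ] yaw 90.0 F [ 0.5  1.6 -1.4] gap 51.4
[[6.02, 0.07, -2.87], [-0.03, -0.03, -0.0]] rows>= 4
[[13.82, 4.79, -2.86], [-0.03, -0.03, -0.0]] rows>= 8
```

View pics/s9.png

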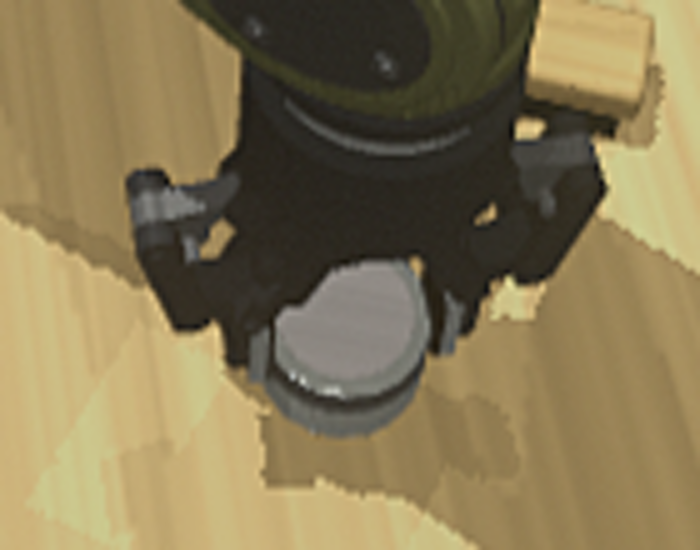

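View pics/w4.png

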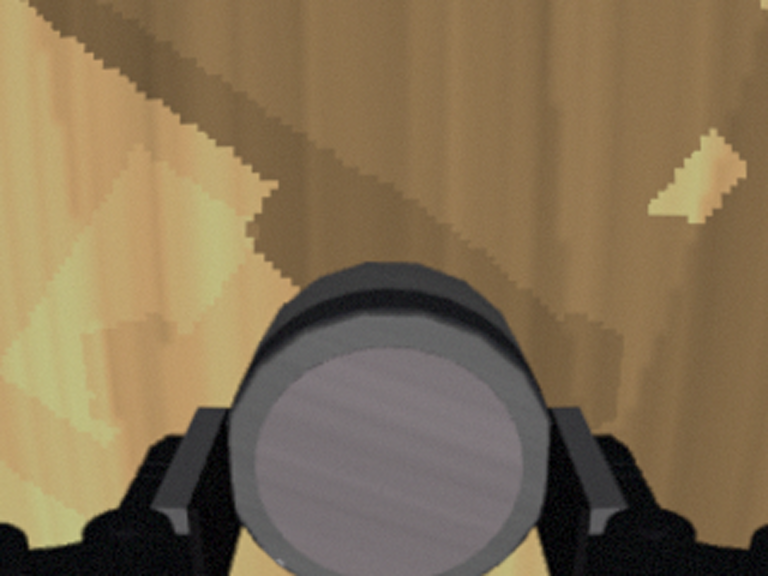

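The tin is held level, pads near its middle. Carry it to the well at (656, 2).

play_rows([
  [[0,0,-1.5],[0,0,0],42],
  [[1.4,0.5,-2.8],[0,0,0],42],
  [[2.8,1,-2.86],[0,0,0],42],
  [[4.2,1.5,-2.86],[0,0,0],42],
  [[5.6,2,-2.86],[0,0,0],42],
  [[7,2.5,-2.86],[0,0,0],42],
  [[8.5,3,-2.86],[0,0,0],42],
  [[10,3.5,-2.86],[0,0,0],42],
  [[11.5,4,-2.86],[0,0,0],42],
  [[13,4.5,-2.86],[0,0,0],42],
  [[14.08,4.8,-2.86],[0,0,0],42],
  [[14.08,4.8,-2.86],[0,0,0],42],
  [[14.08,4.8,-2.86],[0,0,0],42],
  [[14.08,4.8,-2.86],[0,0,0],42],
])

```text
time: 17.9
tool_pos: [0.6558, 0.0006, 0.1291]
eef_rot: [-3.137, -0.002, 1.57]
ft_force: [0.2, 0.0, -1.1]
finger_gap: 0.0511
```

```bash
python3 go.py 656,1.8,60,90 656,1.8,28,90
python3 - <<'E'
from station import cams
from h import *
f=cams.grab_frame("side"); crop(f,(240,130,440,280),4,"pics/s10.png")
E
```

```text
t 17.9 pos [6.558e+02 6.000e-01 1.291e+02] yaw 89.9 F [ 0.2  0.  -1.1] gap 51.1
[[0.04, 0.02, 2.77], [-0.05, -0.02, -0.01]] rows>= 2
[[0.04, 0.03, 4.05], [-0.05, -0.02, -0.01]] rows>= 3
```

View pics/s10.png

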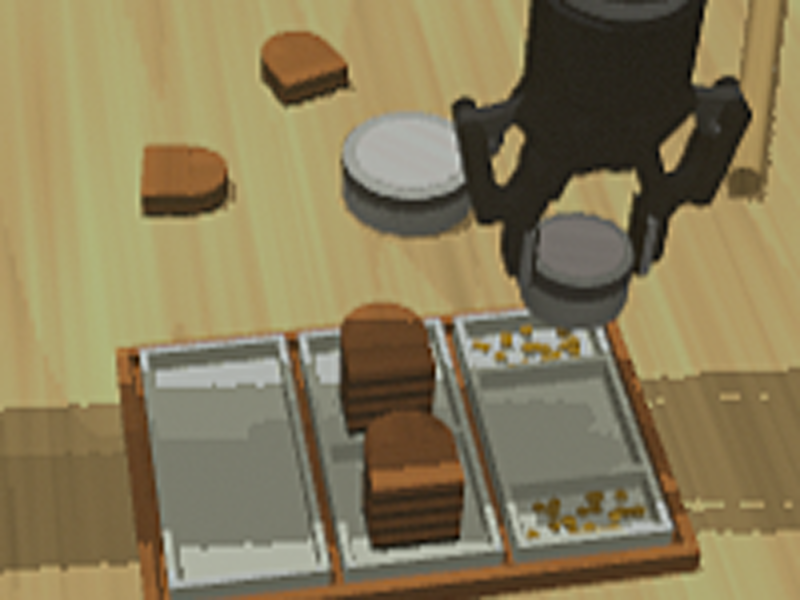

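play_rows([
  [[0.04,0.03,1.2],[0,0,0],42],
  [[0.04,0.03,2.4],[0,0,0],42],
  [[0.04,0.03,3.2],[0,0,0],42],
  [[0.04,0.03,3.7],[0,0,0],42],
  [[0.04,0.03,3.9],[0,0,0],42],
  [[0.04,0.03,4.0],[0,0,0],42],
  [[0.04,0.03,4.05],[0,0,0],42],
  [[0.04,0.03,4.05],[0,0,0],42],
])

```text
time: 18.75
tool_pos: [0.6578, 0.0025, 0.0301]
eef_rot: [-3.141, -0.002, 1.57]
ft_force: [-0.4, -0.3, -1.0]
finger_gap: 0.051
```

```bash
python3 go.py 656,1.8,26,90
python3 - <<'E'
from station import cams
from h import *
f=cams.grab_frame("side"); crop(f,(330,160,430,260),6,"pics/s11.png")
E
```

```text
t 18.75 pos [657.8   2.5  30.1] yaw 90.0 F [-0.4 -0.3 -1. ] gap 51.0
[[-0.03, -0.07, 0.17], [-0.01, -0.02, -0.0]] rows>= 1
```

View pics/s11.png

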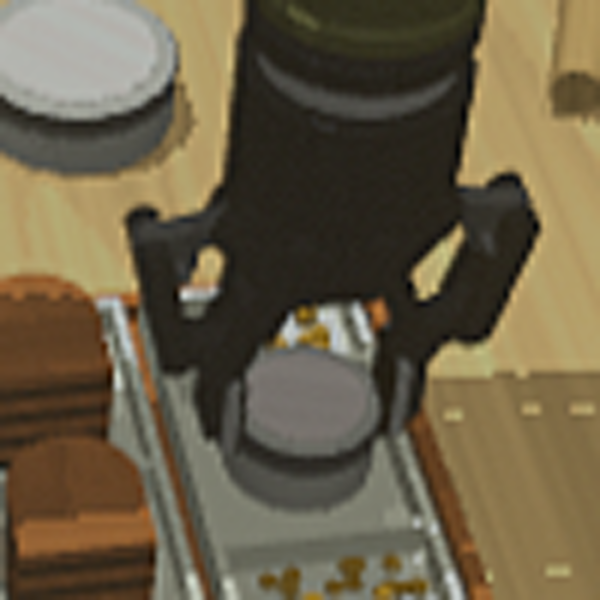

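play_rows([
  [[-0.03,-0.05,0.06],[0,0,0],42],
  [[-0.03,-0.05,0.12],[0,0,0],42],
  [[-0.03,-0.05,0.16],[0,0,0],42],
  [[-0.03,-0.05,0.16],[0,0,0],42],
])

```text
time: 19.2
tool_pos: [0.6561, 0.0019, 0.0263]
eef_rot: [-3.139, -0.002, 1.571]
ft_force: [-3.1, 0.3, 4.3]
finger_gap: 0.0516
```

Contact with the floor (4 N). Release.

play_rows([
  [[0,0,-0.02],[0,0,0],53],
  [[0,0,-0.02],[0,0,0],56],
  [[0,0,-0.04],[0,0,0],62],
  [[0,0,-0.04],[0,0,0],66],
  [[0,0,-0.04],[0,0,0],66],
  [[0,0,-0.4],[0,0,0],66],
  [[0,0,-1.2],[0,0,0],66],
  [[0,0,-3],[0,0,0],66],
  [[0,0,-5],[0,0,0],85],
  [[0,0,-5],[0,0,0],85],
  [[0,0,-5],[0,0,0],85],
])

```text
time: 20.3
tool_pos: [0.6577, 0.0014, 0.1534]
eef_rot: [3.139, -0.002, 1.57]
ft_force: [-0.2, -0.0, -0.7]
finger_gap: 0.0851
```

```bash
python3 go.py 624.6,-229.5,150,156
python3 - <<'E'
from station import cams
from h import *
f=cams.grab_frame("side"); crop(f,(260,160,440,300),4.2,"pics/s12.png")
E
```

```text
t 20.3 pos [657.7   1.4 153.4] yaw 90.0 F [-0.2 -0.  -0.7] gap 85.1
[[-9.24, -1.32, 0.12], [0.03, -0.0, -11.0]] rows>= 8
```

View pics/s12.png

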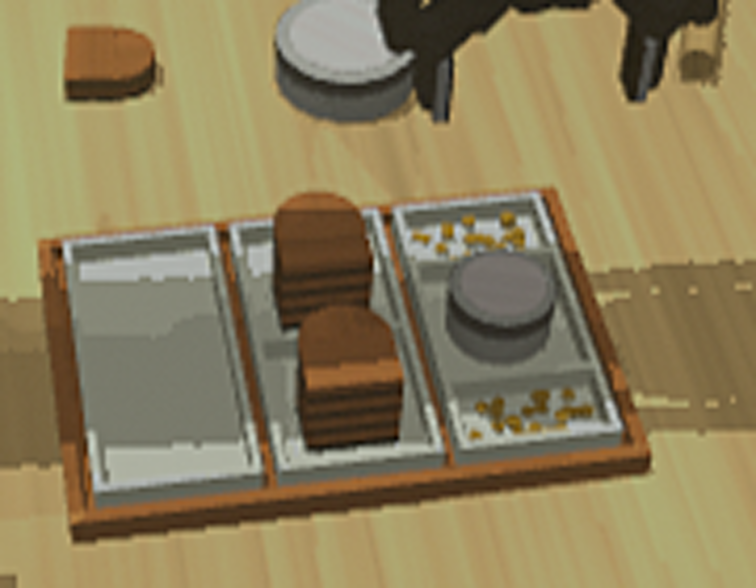

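The tin sits flat in the well. Next, the brush.

play_rows([
  [[-1.2,-0.2,0.1],[0,0,-1.4],85],
  [[-9.24,-1.32,0.1],[0,0,-11],85],
  [[-9.24,-1.32,0.1],[0,0,-11],85],
  [[-9.24,-1.32,0.1],[0,0,-11],85],
  [[-9.24,-1.32,0.1],[0,0,-11],85],
  [[-9.24,-1.32,0.1],[0,0,-11],85],
  [[-9.24,-1.32,0.1],[0,0,-11],85],
  [[-9.24,-1.32,0.1],[0,0,-11],85],
  [[-9.24,-1.32,0.1],[0,0,-11],85],
  [[-9.24,-1.32,0.1],[0,0,-11],85],
  [[-9.24,-1.32,0.1],[0,0,-11],85],
  [[-9.24,-1.32,0.1],[0,0,-11],85],
])

```text
time: 21.55
tool_pos: [0.6229, -0.2291, 0.1466]
eef_rot: [3.141, -0.004, 2.722]
ft_force: [-0.8, -0.1, 0.1]
finger_gap: 0.0846
```

```bash
python3 go.py 624.6,-229.5,60,156 624.6,-229.5,14,156
python3 - <<'E'
from station import cams
from h import *
f=cams.grab_frame("wrist"); crop(f,(160,100,460,325),2.5,"pics/w5.png")
f=cams.grab_frame("top"); crop(f,(370,160,470,260),6,"pics/t5.png")
E
```

```text
t 21.55 pos [ 622.9 -229.1  146.6] yaw 155.9 F [-0.8 -0.1  0.1] gap 84.6
[[-0.09, 0.01, 3.46], [0.01, -0.04, -0.01]] rows>= 2
[[-0.09, 0.01, 5.3], [0.01, -0.04, -0.01]] rows>= 3
```

View pics/w5.png

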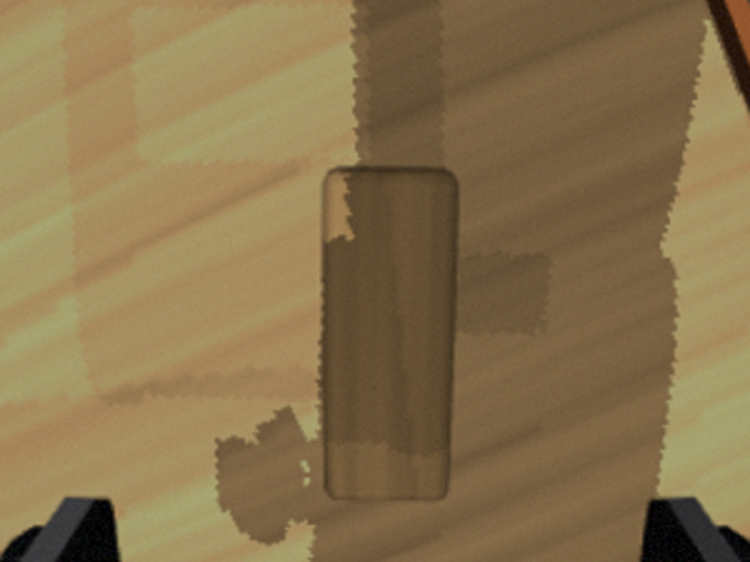

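The wrist crop shows the brush parallel to the tool x axis, with corners (325,168), (459,168), (450,498) and (326,498). I'll check its centre.

```bash
python3 - <<'E'
from station import cams
from h import *
f=cams.grab_frame("wrist")
p=fplane(f,(np.array([(325,168),(459,168),(450,498),(326,498)])+.5)/2.5-.5+[160,100],.036)*1000
print(p.round(1),p.mean(0),[np.linalg.norm(p[i]-p[i-1]).round(1) for i in range(4)])
for a,b in((3,0),(2,1)): v=p[b]-p[a]; print(np.degrees(np.arctan2(v[1],v[0])))
E
python3 go.py 623.5,-229.5,14,156
```

```text
[[ 571.3 -223.    36. ]
 [ 586.2 -189.4   36. ]
 [ 676.1 -230.    36. ]
 [ 660.8 -264.3   36. ]] [ 623.62462336 -226.6668858    36.        ] [np.float64(98.6), np.float64(36.7), np.float64(98.7), np.float64(37.5)]
155.22436003784378
155.71717691906608
t 21.7 pos [ 623.  -229.3  147. ] yaw 156.0 F [0.2 0.2 0.1] gap 84.7
[[-0.04, -0.0, 5.32], [0.01, -0.04, -0.01]] rows>= 3
```

play_rows([
  [[-0.05,-0.04,1.6],[0,0,0],85],
  [[-0.05,-0.04,3.2],[0,0,0],85],
  [[-0.05,-0.04,4.5],[0,0,0],85],
  [[-0.05,-0.04,5.32],[0,0,0],85],
  [[-0.05,-0.04,5.32],[0,0,0],85],
  [[-0.05,-0.04,5.32],[0,0,0],28],
  [[-0.05,-0.04,5.32],[0,0,0],28],
  [[-0.05,-0.04,5.32],[0,0,0],28],
  [[-0.05,-0.04,5.32],[0,0,0],28],
  [[-0.05,-0.04,5.32],[0,0,0],28],
  [[-0.05,-0.04,5.32],[0,0,0],28],
  [[-0.05,-0.04,5.32],[0,0,0],28],
  [[-0.05,-0.04,5.32],[0,0,0],28],
])

```text
time: 23.0
tool_pos: [0.6249, -0.2312, 0.0165]
eef_rot: [3.141, 0.0, 2.722]
ft_force: [0.3, -0.2, 6.8]
finger_gap: 0.0366
```

```bash
python3 go.py 624,-228,130,156 479.5,1.6,130,90
```

```text
t 23.0 pos [ 624.9 -231.2   16.5] yaw 156.0 F [ 0.3 -0.2  6.8] gap 36.6
[[0.09, 0.11, -4.54], [0.01, 0.0, -0.0]] rows>= 3
[[9.1, 6.14, -4.54], [0.01, -0.0, 11.0]] rows>= 8
```

play_rows([
  [[0,0,-2],[0,0,0],28],
  [[0,0,-4.5],[0,0,0],28],
  [[0.9,0.6,-4.55],[0,0,1.1],28],
  [[1.8,1.2,-4.55],[0,0,2.2],28],
  [[2.7,1.8,-4.55],[0,0,3.3],28],
  [[3.6,2.4,-4.55],[0,0,4.4],28],
  [[4.6,3.1,-4.55],[0,0,5.5],28],
  [[5.5,3.7,-4.55],[0,0,6.6],28],
  [[6.4,4.3,-4.55],[0,0,7.7],28],
  [[7.3,4.9,-4.55],[0,0,8.8],28],
  [[8.2,5.5,-4.55],[0,0,9.9],28],
  [[9.1,6.14,-4.55],[0,0,11],28],
  [[9.1,6.14,-4.55],[0,0,11],28],
  [[9.1,6.14,-4.55],[0,0,11],28],
  [[9.1,6.14,-4.55],[0,0,11],28],
])

```text
time: 24.5
tool_pos: [0.4787, 0.0015, 0.1289]
eef_rot: [-3.139, -0.002, 1.571]
ft_force: [0.1, 0.2, -1.1]
finger_gap: 0.0364
```

```bash
python3 go.py 479.5,1.6,29,90 479.5,1.6,26.5,90
python3 - <<'E'
from station import cams
from h import *
f=cams.grab_frame("side"); crop(f,(240,130,430,290),4,"pics/s13.png")
E
```

```text
t 24.5 pos [478.7   1.5 128.9] yaw 90.0 F [ 0.1  0.2 -1.1] gap 36.4
[[-0.01, 0.04, 4.0], [-0.02, -0.02, 0.0]] rows>= 2
[[-0.01, 0.04, 4.1], [-0.02, -0.02, 0.0]] rows>= 3
```

View pics/s13.png

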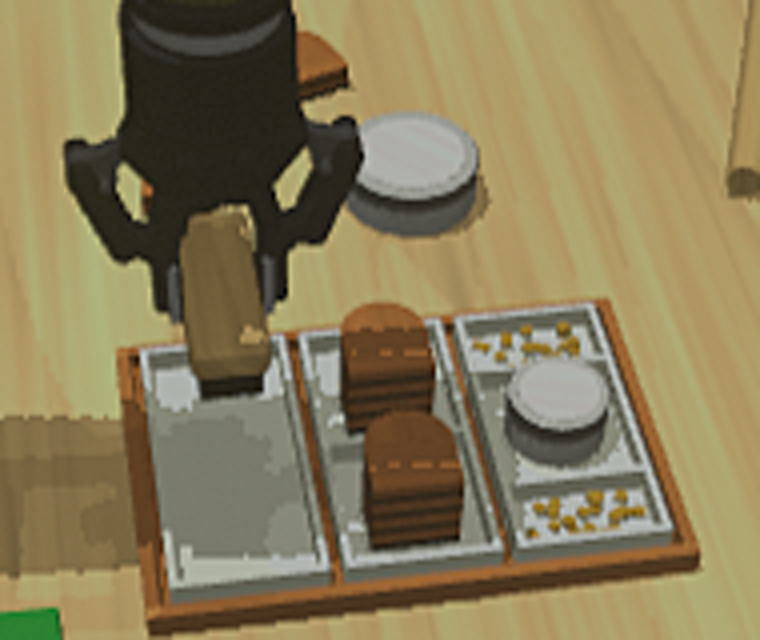

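play_rows([
  [[0,0.03,1.2],[0,0,0],28],
  [[0,0.03,2.4],[0,0,0],28],
  [[0,0.03,3.2],[0,0,0],28],
  [[0,0.03,3.7],[0,0,0],28],
  [[0,0.03,3.9],[0,0,0],28],
  [[0,0.03,4.0],[0,0,0],28],
  [[0,0.03,4.06],[0,0,0],28],
  [[0,0.03,4.1],[0,0,0],28],
  [[0,0.03,4.1],[0,0,0],28],
])

```text
time: 25.45
tool_pos: [0.4794, 0.0022, 0.0269]
eef_rot: [-3.14, -0.002, 1.571]
ft_force: [0.3, -0.4, -0.9]
finger_gap: 0.0365
```

```bash
python3 go.py 479.5,1.6,26,90
python3 - <<'E'
from station import cams
from h import *
f=cams.grab_frame("side"); crop(f,(240,160,360,290),4.6,"pics/s14.png")
E
```

```text
t 25.45 pos [479.4   2.2  26.9] yaw 90.0 F [ 0.3 -0.4 -0.9] gap 36.5
[[-0.02, 0.0, 0.04], [-0.02, -0.02, -0.0]] rows>= 1
```

View pics/s14.png

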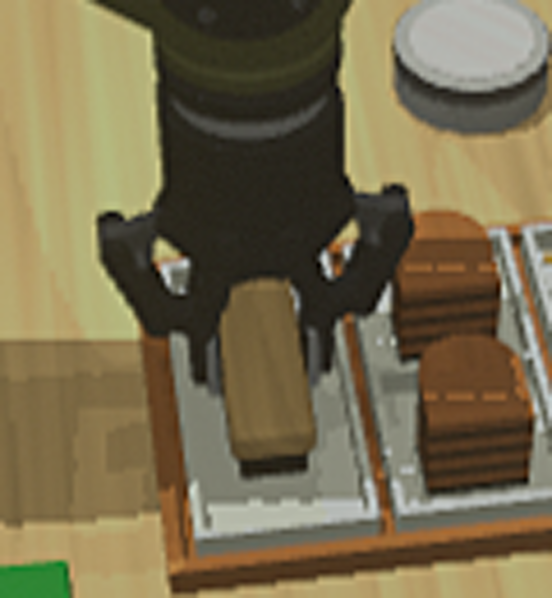

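play_rows([
  [[0,0,0.03],[0,0,0],28],
  [[0,0,0.05],[0,0,0],28],
  [[0,0,0.05],[0,0,0],40],
  [[0,0,0.05],[0,0,0],46],
  [[0,0,0.05],[0,0,0],52],
  [[0,0,0.05],[0,0,0],52],
  [[0,0,-0.4],[0,0,0],52],
  [[0,0,-1.2],[0,0,0],52],
  [[0,0,-3],[0,0,0],52],
  [[0,0,-5],[0,0,0],85],
  [[0,0,-6],[0,0,0],85],
  [[0,0,-6],[0,0,0],85],
])

```text
time: 26.7
tool_pos: [0.4825, 0.0016, 0.1828]
eef_rot: [3.133, -0.001, 1.57]
ft_force: [0.9, 0.7, 0.7]
finger_gap: 0.0848
```

```bash
python3 go.py 400,-200,250,90
```

```text
t 26.7 pos [482.5   1.6 182.8] yaw 90.0 F [0.9 0.7 0.7] gap 84.8
[[-8.06, -3.28, -2.72], [0.08, -0.01, -0.0]] rows>= 5
```

Now I move the arm clear of the caddy for the final check. Upward first.

play_rows([
  [[0,0,-2],[0,0,0],85],
  [[-2,-1,-2.7],[0,0,0],85],
  [[-8,-3.2,-2.7],[0,0,0],85],
  [[-8,-3.2,-2.7],[0,0,0],85],
  [[-8,-3.2,-2.7],[0,0,0],85],
  [[-8,-3.2,-2.7],[0,0,0],85],
  [[-8,-3.2,-2.7],[0,0,0],85],
  [[-8,-3.2,-2.7],[0,0,0],85],
  [[-8,-3.2,-2.7],[0,0,0],85],
])

```text
time: 27.6
tool_pos: [0.3995, -0.1972, 0.243]
eef_rot: [-3.138, -0.003, 1.572]
ft_force: [0.3, 0.3, 0.8]
finger_gap: 0.0847
```

Run:
```python
from station import cams
from h import *
f=cams.grab_frame("side"); crop(f,(220,100,440,280),3.6,"pics/s15.png")
f=cams.grab_frame("top"); crop(f,(150,150,400,330),3.2,"pics/t15.png")
```

```text
(no output)
```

View pics/s15.png

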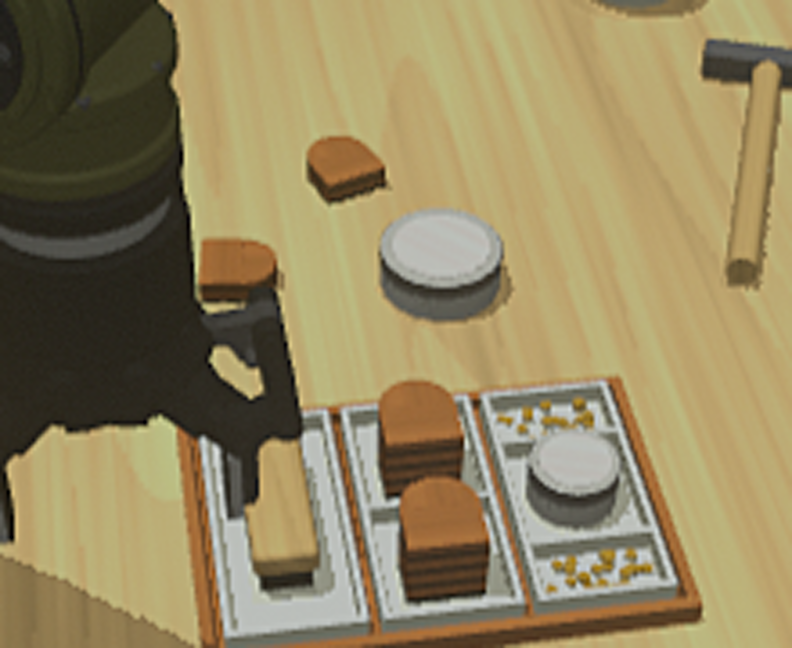

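View pics/t15.png

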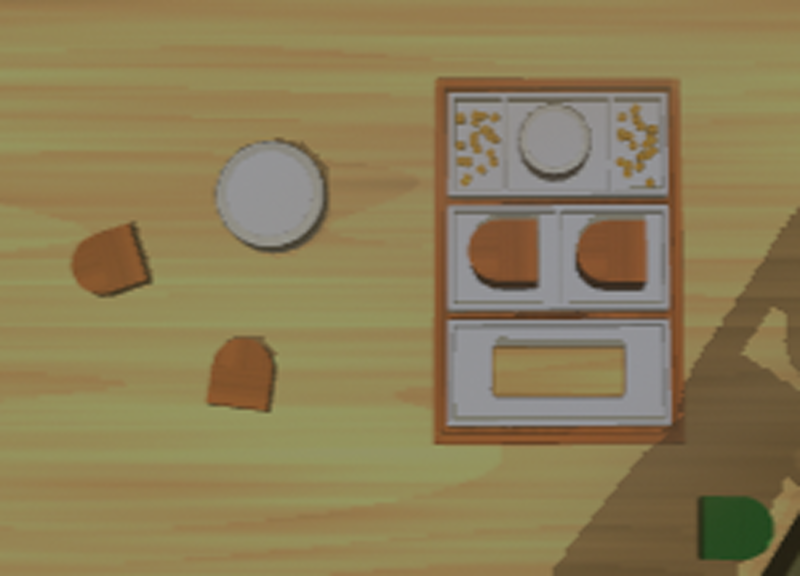

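The pictures show both heels upright, one per bay, the tin flat in the middle well, and the brush lengthwise in the middle of its bin. The low heels, wide tin and green heel haven't moved. Handing in.

```bash
python3 -c "
from station import finish_job
print(finish_job())"
```

```text
the job is handed in; nothing more can be done
None
```

The caddy is packed and handed in, after about 28 s of the 96 s allowed. I placed things in the order asked: one tall heel upright in each bay, the small tin flat in the middle well, then the brush bristles down, lengthwise in the middle of the undivided bin.

**Final check:** top and side pictures, taken with the gripper raised and moved aside, show all four items in place. The two low heels, the wide tin and the green heel had not moved. The blue heel was not in those last pictures; it was last seen undisturbed when I picked up the small tin.

**Forces:** the wrist force was never above about 8 N in the readings at the end of each move.

**Disagreements:**
- The top and side cameras differed by up to 4–5 mm on the loose items. I checked each against the wrist camera before gripping it.
- The gripper closed to 51.5 mm on the 54 mm tin, and crept to 51.0 mm while carrying it. The tin still went down flat.

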